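Latch a vial rack into the sample changer

ROBOT

A 6-joint arm with a two-finger parallel gripper is mounted at the origin on the work surface. World frame = base frame: x ahead of the robot, y to its left, z up, the work surface at z = 0. Lengths are in m, angles in rad, forces in N, time in s.
With the tool pointing down it reaches from about 0.25 to 0.775 m from the base axis. Payload 8.9 kg.
Tool frame: the origin (TCP) lies at the very end of the fingers, on their centre line; the grasp point (between the pads) lies 19 mm behind it (arm.grip_depth is the distance from the TCP to the grasp point, in m); z points along the fingers, y is the direction in which the jaws open and shut (so a half turn about z gives the same grasp; the last joint's range is limited). The gripper opens to 85 mm and grips with 20 to 120 N. Pads are 22 mm wide; open, the fingers measure 114 mm over their backs; the gripper's body (76 mm by 85 mm) begins 54 mm behind the grasp point. The pads swing forward as they close: fully open they stand 13 mm farther back than shut.
Start: joints at [-1.347, 0.291, -0.153, 1.127, 0, 1.431], TCP at [0.186, -0.491, 0.231] pointing down, gripper open.
Joint ranges: [-2.52, 2.52], [-0.91, 1.74], [-1.3, 1.37], [-1.96, 2.02], [-1.52, 1.47], [-3.14, 3.14]. Speed limits (rad/s): [2.22, 2.22, 2.79, 3.14, 3.14, 3.14].

INTERFACE

Orientations are given as [roll, pitch, yaw] about the fixed x, y, z axes, in that order (R = Rz(yaw) Ry(pitch) Rx(roll)).
In Python, from cell import arm gives the robot as it stands. The module is installed in compiled form; this text tells all that it offers.
- The arm moves only by the tool step_arm, never from a script. Its argument "steps" is a list of rows, each a list of 3 entries, a list of its own where there are three numbers: the turn, a rotation vector about the tool's x, y, z in rad, then the shift along the tool's x, y, z in cm, then the closure, from 0 (fully open) to 1 (shut). In form: [[[wx, wy, wz], [tx, ty, tz], grip], ...]. A call has 1 to 20 rows; each row shifts and turns the commanded pose from where the row before left it, along the tool's axes as they then stand; what a row does not reach is not made up. A row lasts 1/8 s, in which the tool goes at most 62.5 mm and 10.7 degrees, less where a joint would pass 70% of its speed; a pose out of reach is approached as far as the arm can. A call is refused whole if a number of a shift passes 6.25 or a number of a turn 0.188, either way. A call with a gripper value outside its range is refused whole. The fingers move at their own pace and stop on an object; "newtons" is the grip in N (left out, the last holds). Time passes only in rows, so rows that do not move let the fingers close. It gives the time, the measured TCP pose, the force and the opening at its end, in the units of the state.
- arm.state(): the state, without advancing time (a new reading comes with each control period).
- arm.snapshot(name): name is "scene" or "top"; returns a dict with "pixels" (400x640x3 uint8, red, green, blue), "range_z" (400x640 float32, m along the optical axis (not along the pixel's ray), 0 where there is no reading), "intrinsics" (3x3 intrinsics, pixels), "cam_to_world" (4x4, takes a point from camera to world coordinates). Camera axes: x right, y up, looking along -z (the intrinsics and any distortion apply to the point x, -y, -z); pixel columns grow to the right and rows downward; lengths in m; the calibration is good to about 2 mm. A picture is of the moment at which its call begins.
- arm.job_done(): hands the job in, once; it reports no verdict.
The state is a dict: "time_s": time; "joints": joint angles; "qvel": joint speeds; "tau": joint torques, N m; "position": TCP position; "tool_rot": TCP orientation; "ft_force": force on the tool from outside, world axes, zero at the start; "ft_torque": the same for the moment, N m; "width": finger opening in m.
Only numpy, scipy, OpenCV 4.12 (cv2) and the standard library are available. Lean on these libraries where they do the work, as an engineer would, in place of code of your own. Each camera call takes 0.05 s, during which the arm holds its last target.

TASK

Load the loose vial rack into the empty lane of the sample changer: pick it up by its handle, stand it at the lane's mouth with its nose leading, then slide it in until the sprung catch snaps into the notch in its side and holds it against the sprung ejector. Feel for the click and go gently: do not ram the rack against the end block, and leave the other rack and the other things on the bench as they are. Let go when it is caught.

Things in the scene. Friction and masses are not known exactly. Their poses are not given: they have to be found in the camera images.
- rack_mid (a point): Centre of the loose vial rack's block, half-way up (17.5 mm over its underside). White plastic, 112 mm long (x), 36 mm wide (y), 35 mm high, about 0.26 kg, standing on the bench. x points to its nose (chamfered corners), which enters the lane first; the rear face is flat, with the handle near it. Three fixed glass vials stand up to 57 mm over its underside, clear of the handle by 8 mm.
- rack_handle (a point): Grip point on the rack's handle, an upright block 22 mm long (x), 12 mm thick (y), rising from 35 to 79 mm over the rack's underside. The point is 60 mm over the underside, on the rack's middle line, 42 mm behind its centre (-x); the handle ends 3 mm short of the rear face. Axes as the rack's.
- rack_notch (a point): The notch in the rack's right side (-y), open to the top, 7 mm deep and 36 mm long, into which the catch snaps. The point is the middle of its front wall (26 mm ahead of the rack's centre), which rests on the catch's tip when the rack is caught. Axes as the rack's.
- rack: The same loose rack; origin under its centre. Sliding it along the empty lane takes 1 to 3 N, with the catch riding on its side 4 to 8 N.
- full_rack: The other, identical rack, already standing in the left lane, 70 mm to the left of the empty one; origin under its centre. A bystander.
- changer: Sample changer, fixed to the bench: grey base 305 x 160 mm, 16 mm high, with two lanes along x and a white control housing (70 mm high, a needle column to 175 mm at its far end) along its left (+y) side. Origin under the plate, between the lanes. Pressing the rack on its end block (catch and ejector included) with more than 25 N is ramming.
- lane (a point): Empty (right) lane: point on its floor, 16 mm over the bench, on its middle line, where the parallel rails begin. x points into the lane, as the loaded rack's x does. Rails 20 mm high, 39 mm apart: 1.5 mm play each side of the rack. Before the point they flare over 30 mm to about 60 mm; before that the floor goes on as an open apron to 120 mm before the point.
- lane_end (a point): Point on the lane's floor 127 mm beyond the lane's mouth, near the aluminium end block, which carries catch and ejector together. The block is clamped where the last rack needed it, not measured: the catch snaps when the rack's centre is 33 to 76 mm beyond the lane's mouth, differing from run to run. 3 mm beyond the snap the rack stands hard on the block. Passing the catch takes up to 17 N.
- catch (a joint): Angle (rad) of the sprung catch right of the lane: a 44 mm steel pawl on an upright pivot, its tip pointing into the lane, 7.5 mm proud of the rail. 0 = sprung in, at rest or snapped into the notch; the passing rack holds it aside (about 0.1), sliding on its side, till the notch comes. It lets the rack in and blocks its way back.
- ejector (a joint): How far (m) the ejector, a black sprung plunger in the middle of the end block, is pushed in by the rack's nose. 0 = out; first touch about 5.5 mm before the snap; about 0.009 = rack hard on the block. A caught rack keeps it 4 to 5 mm in. Its spring gives 3 to 9 N.
- bottle: Glass reagent bottle with a blue cap, 68 mm diameter, 135 mm high, origin under its centre. A bystander.
- jar: White plastic jar, 60 mm diameter, 100 mm high, origin under its centre. A bystander.
- foam_stand: White foam block 160 x 70 x 60 mm with three orange-capped tubes up to 146 mm high, origin under its centre. A bystander.
Mind the look-alikes: they are no part of the job. Leave any pink or turquoise look-alike of the rack alone.

How it is judged:
By the outcome, as a careful person would: the job done as asked, in the order asked, and still so for the second after the job is handed in, with the robot touching nothing.
It also fails if it takes over 64 s, if anything falls off the work surface, if the arm or the gripper's body presses on something with over 40 N, if the wrist force passes 120 N, or if a joint passes its speed limit or range.

## Working session

There is one attempt and no reset: what is moved stays moved. The work goes in short steps, Python scripts to look and compute and a tool call to move; the robot and the scene stay as the last step left them, time stands still between calls to the robot, and variables do not carry over. Pictures are saved under pics/ and viewed, and the job is handed in when it is done.

Besides the shell and the picture viewer there is one more tool, called after "Request:" as name(argument=value, ...) on one line, values as JSON. step_arm: Moves the arm, as the interface text tells. Its arguments: {"type":"object","properties":{"steps":{"type":"array","items":{"type":"array"}},"newtons":{"type":"number"}},"required":["steps"]}

```bash
mkdir -p pics; ls
cat > h.py <<'E'
from cell import arm
import numpy as np, cv2
def snap(n):
    s=arm.snapshot(n); np.savez(''+n+'.npz',**s); return s
def save(s,f): cv2.imwrite('pics/'+f,cv2.cvtColor(s['pixels'],cv2.COLOR_RGB2BGR))
def load(n): return dict(np.load(''+n+'.npz'))
def cloud(s):
    K=s['intrinsics'];T=s['cam_to_world'];z=s['range_z']
    v,u=np.mgrid[0:z.shape[0],0:z.shape[1]]
    x=(u-K[0,2])/K[0,0]*z; y=-(v-K[1,2])/K[1,1]*z
    P=np.stack([x,y,-z,np.ones_like(z)],-1)@T.T
    P[z==0]=np.nan
    return P[...,:3]
def ray(s,u,v,h):
    K=s['intrinsics'];T=s['cam_to_world']
    d=T[:3,:3]@np.array([(u-K[0,2])/K[0,0],-(v-K[1,2])/K[1,1],-1]);o=T[:3,3]
    return o+d*(h-o[2])/d[2]
E
python3 - <<'E'
from h import *
for n in ['scene','top']:
    s=snap(n); save(s,n+'0.png'); print(s['intrinsics'],s['cam_to_world'],list(s))
print(arm.state())
E
```

```text
pics
[[462.27515692   0.         316.1776739 ]
 [  0.         462.27515692 197.98085558]
 [  0.           0.           1.        ]] [[ 0.58573286 -0.70358805  0.40234422  1.05499383]
 [ 0.81050039  0.50694723 -0.29341715 -0.37855859]
 [ 0.00247751  0.49796422  0.86719404  1.20877408]
 [ 0.          0.          0.          1.        ]] ['pixels', 'range_z', 'intrinsics', 'cam_to_world']
[[384.03656362   0.         323.11966146]
 [  0.         384.03656362 197.48754796]
 [  0.           0.           1.        ]] [[ 0.01576865  0.99877803 -0.04683805  0.47406941]
 [-0.9997279   0.01494369 -0.01791128  0.00535821]
 [-0.01718946  0.04710775  0.9987419   1.06904446]
 [ 0.          0.          0.          1.        ]] ['pixels', 'range_z', 'intrinsics', 'cam_to_world']
{'time_s': 0.1, 'joints': array([-1.34728081e+00,  2.91238898e-01, -1.54037849e-01,  1.12669842e+00,
        9.00773347e-07,  1.43146948e+00]), 'qvel': array([-1.21799126e-03, -7.12600086e-05,  2.91152763e-03, -5.04570137e-04,
       -6.99127144e-04, -1.20911628e-03]), 'tau': array([ 8.18095195e-04, -5.37976205e+01,  3.31919038e+01,  9.33995470e-03,
       -1.36645567e-04,  3.10900020e-06]), 'position': array([ 0.18624388, -0.49044075,  0.23078681]), 'tool_rot': array([-3.14042536e+00, -1.64604824e-04,  3.62842269e-01]), 'ft_force': array([-0.35646165, -0.04038473, -0.03409992]), 'ft_torque': array([-0.00600419,  0.01241875,  0.0363659 ]), 'width': 0.08530797234658347}
```

View pics/scene0.png

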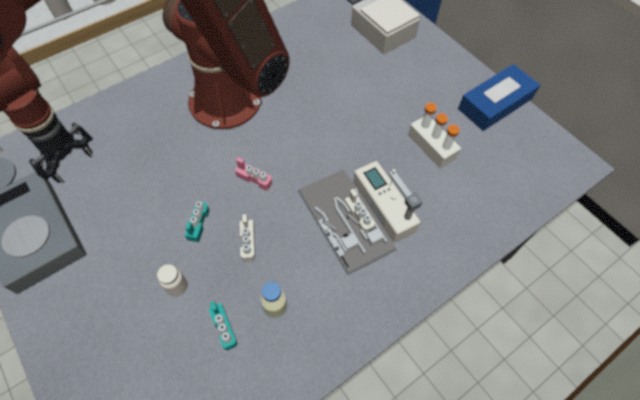

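View pics/top0.png

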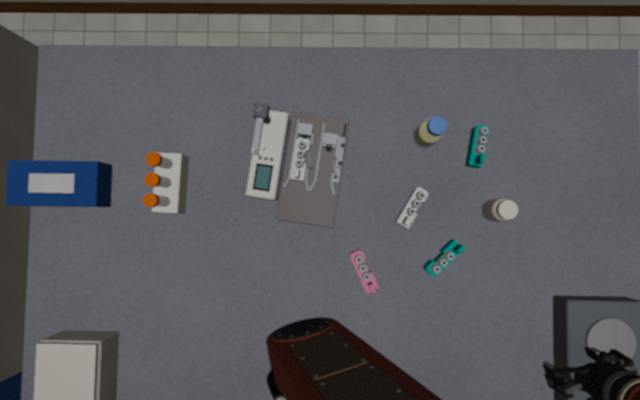

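The scene view shows the loose white rack at about (247,238). In the top view it is at about (413,207), and the empty lane is at about (325,165). The turquoise and pink racks are the look-alikes. I'll enlarge both.

Run:
```python
from h import *
s=load('top');im=cv2.cvtColor(s['pixels'],cv2.COLOR_RGB2BGR)
c=cv2.resize(im[95:240,240:360],None,fx=5,fy=5,interpolation=cv2.INTER_CUBIC)[:,:]
c=cv2.resize(im[100:230,240:360],(552,598),interpolation=cv2.INTER_CUBIC);cv2.imwrite('pics/t1.png',c)
cv2.imwrite('pics/t2.png',cv2.resize(im[175:240,380:450],(646,600),interpolation=cv2.INTER_CUBIC))
s=load('scene');im=cv2.cvtColor(s['pixels'],cv2.COLOR_RGB2BGR)
cv2.imwrite('pics/s1.png',cv2.resize(im[150:280,220:430],(800,495),interpolation=cv2.INTER_CUBIC))
```

```text
(no output)
```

View pics/t1.png

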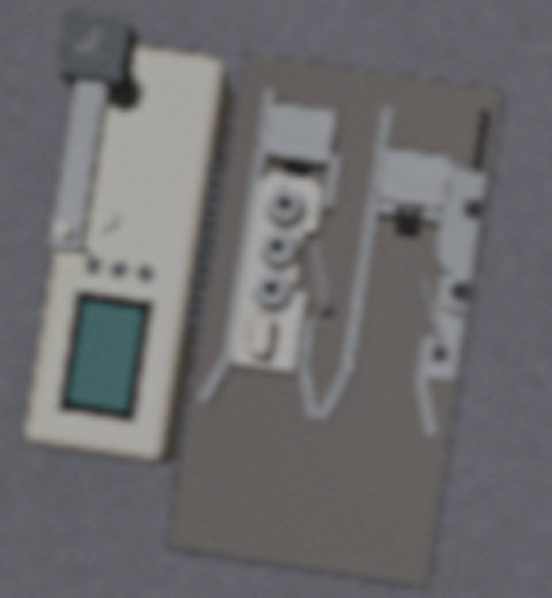

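View pics/t2.png

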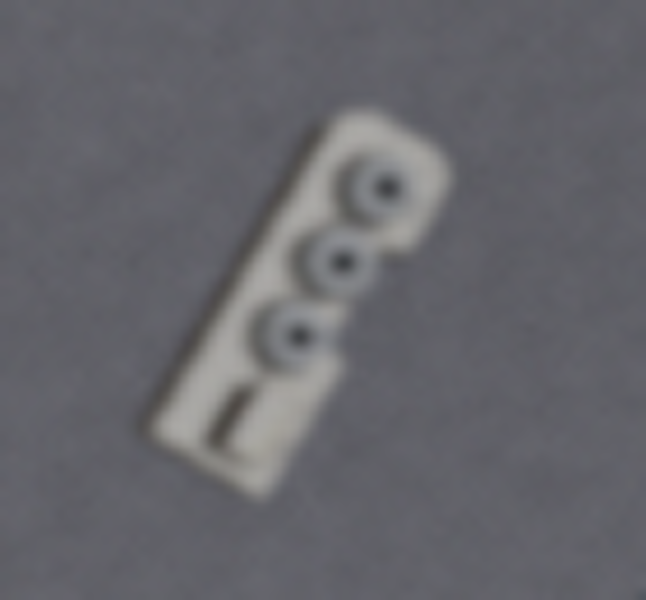

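View pics/s1.png

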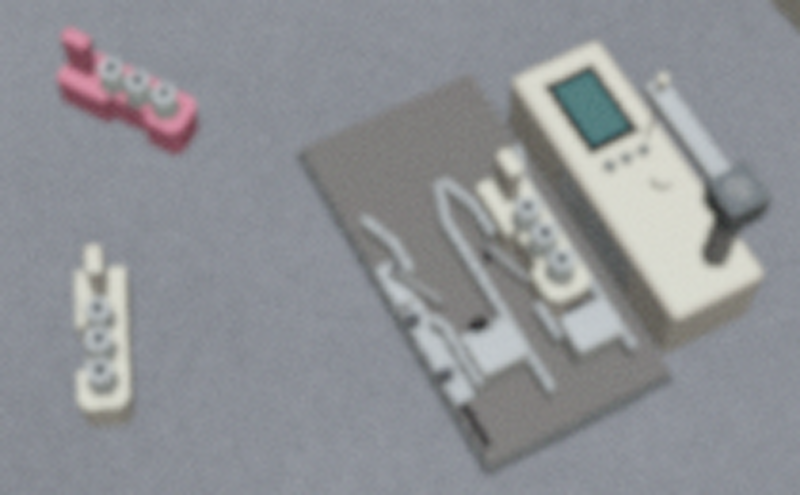

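The crops show the rack's nose at the upper right (crop ~(400,130)) and its handle at the lower left (~(230,430)). The lane's mouth faces the robot. The catch is on the right rail and the end block is at the far end. Next I'll measure with depth and colour.

Run:
```python
from h import *
for n,box in [('top',(175,240,380,450)),('scene',(205,270,230,265))]:
    s=load(n);P=cloud(s);im=s['pixels'].astype(int)
    a,b,c,d=box
    hsv=cv2.cvtColor(s['pixels'],cv2.COLOR_RGB2HSV)
    Q=P[a:b,c:d].reshape(-1,3);C=im[a:b,c:d].reshape(-1,3)
    print(n,'bench z',np.nanmedian(Q[:,2]))
    m=(C[:,0]-C[:,2]>8)&(C.min(1)>100)
    top=(Q[:,2]>0.030)&(Q[:,2]<0.041)
    r=cv2.minAreaRect((Q[top][:,:2]*1000).astype(np.float32)); print('top face',top.sum(),np.median(Q[top],0),r)
    h=Q[:,2]>0.066; print('handle',h.sum(),np.mean(Q[h],0),Q[h].min(0),Q[h].max(0))
    # colour mask rays at z .035
    mm=np.zeros(im.shape[:2],np.uint8)
    mm[a:b,c:d]=((im[a:b,c:d].mean(2)>128)*255)
    cnt=max(cv2.findContours(mm,cv2.RETR_EXTERNAL,cv2.CHAIN_APPROX_NONE)[0],key=cv2.contourArea)
    p=np.array([ray(s,u,v,0.035)[:2] for u,v in cnt[:,0]])*1000
    print('col',cv2.minAreaRect(p.astype(np.float32)))
s=load('top');P=cloud(s)
print(np.nanpercentile(P[100:230,240:360,2],[1,10,30,50,70,90,99]))
Q=P[95:240,270:360].reshape(-1,3)
C=s['pixels'][95:240,270:360].reshape(-1,3).astype(int)
k=(Q[:,2]>0.010)&(Q[:,2]<0.022)&(Q[:,0]>0.3)
print('plate',cv2.minAreaRect((Q[k][:,:2]*1000).astype(np.float32)),k.sum())
z=(P[100:232:3,250:356:3,2]*1000)
for r in z: print(' '.join('%3d'%v if v==v else ' --' for v in r))
```

```text
top bench z 0.002549596869234838
top face 319 [ 0.5030962  -0.21266857  0.03713152] ((501.0140380859375, -217.1540985107422), (37.008445739746094, 112.21903991699219), 60.26780700683594)
handle 49 [ 0.46444928 -0.19491458  0.07917321] [ 0.45319649 -0.20507027  0.06663   ] [ 0.47623096 -0.18657441  0.085154  ]
col ((501.21002197265625, -217.26425170898438), (37.25260925292969, 113.0510025024414), 60.02960205078125)
scene bench z 0.002605622803056429
top face 261 [ 0.51025879 -0.21228612  0.03666914] ((502.0155334472656, -213.88336181640625), (36.513797760009766, 112.80960845947266), 61.1280517578125)
handle 40 [ 0.46670455 -0.19334487  0.07832522] [ 0.45448501 -0.20237058  0.06694496] [ 0.47629412 -0.18347962  0.08594472]
col ((495.0950927734375, -211.157958984375), (98.459716796875, 202.48793029785156), 57.36132049560547)
[-0.00148108  0.00104031  0.00371103  0.01741659  0.02338979  0.07332894
  0.17107662]
plate ((603.77734375, 62.62625503540039), (177.28851318359375, 304.98089599609375), 82.08134460449219) 4588
  0   5   5   2   4   2   2   4   4   1   3   3   3   1   6   5   2   2
[... 5564 characters left out ...]
   2   5   0   2  19  18  18  19  17  17  16  18  20  18  17  17  20  19  16  14  17  18  20  13   6   1   4   1   2   1   1
  2  -1   3   4   2   2   1  -2   0   2   1  10  13  18  19  17  18  14  19  23  17  18  18  17  17  16  19  21  14   2   0   1   7   1  -1   0
  4   0   3   2   4   2   4   0   0   0   3   4   0   5   0   2   3   5  12  16  20  16  16  17  21  18  15  18   4   2   3   1   0   2   1   2
  2   3   3   3   0   0   0  -2   1   3   3   3   0   2   0   0   4   2   0   2   5   5   1   3  14  13  20  17   6   1   3  -3   5   2   5   1
  2   1   1   2   1   2   0   2   4   4  -1   4   1   2   1   4   2   1   0   1   2   1   2   4   2   1   1  -3   4   2   0   5  -1   4   4   0
```

Run:
```python
from h import *
s=load('top');P=cloud(s);im=s['pixels'].astype(int)
bench=np.nanmedian(P[60:90,200:500,2]);print('bench',bench)
# plate right edge & near edge via colour: plate vs bench: use r-b
d=cv2.GaussianBlur((s['pixels'][...,0].astype(np.float32)-s['pixels'][...,2]),(0,0),1)
print('r-b plate',d[205,300],'bench',d[205,380])
m=((d>(d[195:215,290:325].mean()+d[195:215,360:380].mean())/2)*255).astype(np.uint8)
# right edge: for rows 125..215 last mask col
pts=[]
for v in range(170,220):
    c=np.where(m[v,300:365])[0]; pts.append((300+c.max(),v))
R=np.array([ray(s,u+.5,v,0.016) for u,v in pts])[:,:2]
l=cv2.fitLine((R*1000).astype(np.float32),cv2.DIST_HUBER,0,.01,.01).ravel();print('right edge',l,np.degrees(np.arctan2(l[1],l[0])))
pts=[]
for u in range(285,330):
    c=np.where(m[200:240,u])[0]; pts.append((u,200+c.max()))
R=np.array([ray(s,u,v+.5,0.016) for u,v in pts])[:,:2]
l2=cv2.fitLine((R*1000).astype(np.float32),cv2.DIST_HUBER,0,.01,.01).ravel();print('near edge',l2,np.degrees(np.arctan2(l2[1],l2[0])))
A=np.array([l[:2],-l2[:2]]).T; t=np.linalg.solve(A,l2[2:]-l[2:]);cor=l[2:]+t[0]*l[:2];print('near-right corner',cor)
# bright pixels of rails -> rays at .036
g=s['pixels'].mean(2)
mm=np.zeros(g.shape,bool);mm[118:200,310:352]=g[118:200,310:352]>125
vv,uu=np.where(mm);
Q=np.array([ray(s,u,v,.036)[:2] for u,v in zip(uu,vv)])*1000
th=np.arctan2(l[1],l[0]); th=th if abs(th)<1.5 else th-np.sign(th)*np.pi
c,sn=np.cos(th),np.sin(th)
q=(Q-cor)@np.array([[c,-sn],[sn,c]])
import sys
for x in range(80,310,6):
    k=(q[:,0]>=x)&(q[:,0]<x+6); print(x,np.round(np.sort(q[k,1])).astype(int).tolist())
```

```text
bench 0.0023190302812683417
r-b plate 5.8225174 bench -6.795324
right edge [ 9.9999595e-01 -2.8571186e-03  5.1205750e+02 -8.9649153e+00] -0.16370104
near edge [1.3511613e-01 9.9082977e-01 4.5240085e+02 6.6553802e+01] 82.23466
near-right corner [442.12985   -8.765123]
80 []
86 []
92 [6, 7]
98 [7, 7, 7, 9, 9, 9, 69]
104 [7, 9, 9, 66, 66, 69]
110 [10, 10, 12, 63, 64, 66]
116 [10, 10, 12, 12, 58, 61, 61]
122 [-6, -4, -1, 2, 4, 7, 7, 10, 10, 10, 12, 12, 12, 56, 58]
128 [-6, -6, -6, -4, -4, -4, -1, -1, 2, 2, 4, 4, 7, 7, 10, 10, 13, 13, 56, 56]
134 [-6, -6, 7, 7, 10, 10, 53, 53, 56, 56]
140 [-9, -9, -6, -6, -3, -3, -1, 5, 7, 7, 10, 10, 53, 53, 56, 56]
146 [-9, -9, -6, -6, -3, -3, -1, -1, 2, 7, 51, 53, 53, 53]
152 [-9, -9, -6, -6, -3, -3, -3, -1, -1, 0, 2, 2, 2, 51, 51, 54, 54]
158 [-9, -6, -6, -3, -3, 0, 0, 2, 2, 5, 51, 51]
164 [-8, -6, -6, -3, -3, 0, 0, 2, 2, 48, 48, 51, 51]
170 [-3, -3, 0, 0, 2, 48, 48, 51, 51]
176 [-6, -3, -3, 0, 0, 49, 49, 49, 51]
182 [-14, -11, -11, -11, -8, -8, -8, -5, -5, -5, -3, -3, 0, 46, 49, 49]
188 [-13, -13, -13, -11, -11, -8, -8, -5, -5, -3, -3, 0, 0, 46, 49]
1
[... 833 characters left out ...]
6, 6, 9, 9, 12, 12, 14, 14, 17, 17, 20, 20, 23, 23, 25, 25, 28, 28, 28, 31, 31, 31, 33, 33, 34, 36, 36, 36, 39, 39, 39, 42, 42, 42, 66]
242 [-21, -18, -15, -13, -13, -10, -10, -7, -7, -4, -4, -4, -2, -2, -2, 1, 1, 1, 4, 4, 4, 6, 6, 6, 9, 9, 9, 12, 12, 12, 15, 15, 15, 17, 17, 17, 20, 20, 20, 23, 23, 23, 25, 25, 25, 28, 28, 31, 31, 34, 34, 36, 36, 39, 39, 66, 66]
248 [-2, 1, 1, 4, 4, 7, 7, 9, 9, 12, 12, 15, 15, 17, 17, 20, 20, 23, 23, 26, 26, 28, 28, 31, 31, 34, 34, 36, 36, 39, 39, 66, 69, 72]
254 [17, 20, 23, 26, 28, 31, 34, 36, 37, 39, 39, 69, 72, 72]
260 [69, 69, 72, 72, 72]
266 [37, 37, 37, 69, 69, 69, 72, 72]
272 [37, 37, 67, 69, 70, 72, 72]
278 [70, 72]
284 []
290 []
296 []
302 []
308 []
```

Run:
```python
from h import *
s=load('top');P=cloud(s)
g=cv2.cvtColor(s['pixels'],cv2.COLOR_RGB2GRAY).astype(np.float32)
# left rail of right lane: subpixel centroid of bright ridge per row
pts=[]
for v in range(128,178):
    u0=int(round(326.3-(v-118)*(326.3-314.6)/(180-118)))  # approx from crop
    w=g[v,u0-6:u0+6]; b=np.percentile(w,25); ww=np.clip(w-b-8,0,None)
    if ww.sum()>10: pts.append((u0-6+(ww*np.arange(12)).sum()/ww.sum(),v))
pts=np.array(pts)
W=np.array([ray(s,u,v,.036)[:2] for u,v in pts])*1000
l=cv2.fitLine(W.astype(np.float32),cv2.DIST_HUBER,0,.01,.01).ravel();print('left rail',l,np.degrees(np.arctan(l[1]/l[0])))
n=np.array([-l[1],l[0]]);r=(W-l[2:])@n;print('res',np.round(r,1))
# plate by depth
for n_ in ['top','scene']:
    s=load(n_);P=cloud(s);Q=P.reshape(-1,3);C=s['pixels'].reshape(-1,3).astype(int)
    th=np.radians(-7.8);R=np.array([[np.cos(th),-np.sin(th)],[np.sin(th),np.cos(th)]])
    q=(Q[:,:2]*1000-[600,40])@R
    reg=(abs(q[:,0])<200)&(abs(q[:,1])<140)
    z=Q[:,2]
    k=reg&(z>.010)&(z<.024)
    print(n_,'plate extents x',np.percentile(q[k,0],[.5,99.5]),'y',np.percentile(q[k,1],[.3,99.7]))
    # full rack top face z 46..58
    k=reg&(z>.046)&(z<.060)&(q[:,1]>20)&(q[:,0]<90)
    print('fullrack-ish',np.percentile(q[k,0],[1,99]),np.percentile(q[k,1],[1,50,99]),k.sum())
    # end block right lane
    k=reg&(z>.044)&(z<.060)&(q[:,1]<15)&(q[:,1]>-60)
    print('endblock',np.percentile(q[k,0],[2,50,98]),np.percentile(q[k,1],[2,50,98]),k.sum())
    # rails
    k=reg&(z>.030)&(z<.044)
    for x in range(-70,90,10):
        kk=k&(q[:,0]>=x)&(q[:,0]<x+10); print(x,np.round(np.sort(q[kk,1])).astype(int).tolist())
```

```text
left rail [ 9.8851788e-01 -1.5110390e-01  6.3196124e+02  3.8054321e+01] -8.690905
res [ 1.4  1.4  1.6  1.8 -0.  -6.3 -7.3 -7.7 -8.1 -8.4 -8.6 -7.  -7.7 -8.2
 -8.9 -8.7 -4.5 -3.9  0.9  3.5  1.   0.4  0.3  0.9  0.6  0.4  0.2  0.1
  0.2  0.4  0.5  0.3  0.1  0.   0.1  0.4  0.5  0.1 -0.  -0.2 -0.5 -0.5
 -0.1 -0.1 -0.2 -0.5 -0.4 -0.3  0.2 -0. ]
top plate extents x [-150.36822852  150.79109642] y [-65.25595058  96.34553364]
fullrack-ish [-95.00007562  88.9079479 ] [31.2073993  53.92114386 96.91478847] 421
endblock [56.23066936 80.50336168 97.67237586] [-39.261327   -21.42023903  -2.45690206] 188
-70 [-54, -51, 11, 14, 17, 80, 96, 97]
-60 [-54, -53, -53, -51, -51, -50, -50, -47, 7, 7, 9, 9, 9, 10, 12, 12, 18, 18, 18, 20, 20, 21, 21, 75, 78, 78, 78, 80, 80, 81, 82, 83, 83, 96, 96, 97]
-50 [-49, -49, -49, -48, -47, -46, -46, -45, 5, 5, 6, 6, 8, 8, 19, 21, 22, 22, 24, 25, 25, 72, 74, 74, 74, 76, 77, 77, 79, 96, 96, 96, 96]
-40 [-45, -45, -44, -42, -42, -42, -41, -1, 0, 1, 1, 2, 2, 4, 4, 4, 23, 23, 24, 26, 26, 27, 29, 30, 31, 42, 45, 48, 61, 64, 70, 70, 71, 72, 72, 73, 73, 75, 75, 96, 97]
-30 [-
[... 4075 characters left out ...]
, 7, 34, 34, 35, 35, 35, 77, 77, 97, 99, 99, 100, 101]
60 [-42, -42, -41, -41, -40, -38, -38, -37, -36, -28, -23, -23, -21, -20, -18, -17, -15, -13, -11, -9, -7, 0, 4, 6, 6, 28, 28, 29, 30, 31, 31, 31, 34, 34, 35, 35, 36, 71, 73, 74, 78, 98, 99, 99, 99, 99, 101, 101]
70 [-60, -57, -53, -51, -43, -42, -42, -41, -39, -39, -37, -37, -37, -37, -36, 5, 6, 28, 28, 29, 30, 31, 31, 32, 35, 36, 38, 39, 39, 41, 43, 44, 47, 48, 50, 50, 51, 53, 54, 57, 57, 57, 60, 62, 63, 70, 72, 72, 72, 73, 73, 75, 75, 77, 98, 98, 99, 99, 101, 101, 101]
80 [-42, -41, -40, -40, -40, -39, -38, -38, -37, -37, -37, 7, 7, 27, 27, 28, 29, 29, 29, 30, 31, 32, 32, 34, 35, 45, 52, 54, 59, 75, 77, 99, 99, 99, 100, 100, 101, 101]
```

The two cameras agree on the rack except for a fixed offset of about 3 mm between them. The rack is at about (0.501,-0.2155) with yaw about -29.9°. The lane runs at -7.8°, and I expect the snap near rack centre = mouth + 35 mm. I'll turn the tool first, then go over the handle.

Request:
step_arm(steps=[[[0,0,-0.1737],[0,0,0],0],[[0,0,-0.1737],[0,0,0],0],[[0,0,-0.1737],[0,0,0],0],[[0,0,-0.1737],[0,0,0],0],[[0,0,-0.1737],[0,0,0],0],[[0,0,-0.1737],[0,0,0],0],[[0,0,-0.1737],[0,0,0],0],[[0,0,-0.1737],[0,0,0],0],[[0,0,-0.1737],[0,0,0],0],[[0,0,-0.1737],[0,0,0],0],[[0,0,-0.1737],[0,0,0],0],[[0,0,-0.1737],[0,0,0],0],[[0,0,-0.1737],[0,0,0],0],[[0,0,0],[0,0,0],0]], newtons=40)

```text
time_s: 1.85
position: [0.1863, -0.4906, 0.231]
tool_rot: [3.141, -0.0, 2.62]
ft_force: [-0.9, -0.7, 0.1]
width: 0.0855
```

Request:
step_arm(steps=[[[0,0,0],[-1,3.9,0],0],[[0,0,0],[-1,4,0],0],[[0,0,0],[-1,4,0],0],[[0,0,0],[-1,4,0],0],[[0,0,0],[-1,4,0],0],[[0,0,0],[-1,4,0],0],[[0,0,0],[-1,4,0],0],[[0,0,0],[-1,4,0],0],[[0,0,0],[-1,4,0],0],[[0,0,0],[-0.5,3.6,0],0],[[0,0,0],[0,0,0],0],[[0,0,0],[0,0,0],0]])

```text
time_s: 3.35
position: [0.4649, -0.1956, 0.2312]
tool_rot: [-3.141, -0.0, 2.619]
ft_force: [-0.8, 0.8, 0.2]
width: 0.0856
```

Request:
step_arm(steps=[[[0,0,0],[0,0,4],0],[[0,0,0],[0,0,4],0],[[0,0,0],[0,0,3.6],0],[[0,0,0],[0,0,0],0],[[0,0,0],[0,0,0],0]])

```text
time_s: 3.98
position: [0.4656, -0.1964, 0.1166]
tool_rot: [-3.141, 0.001, 2.619]
ft_force: [0.5, 0.4, 0.6]
width: 0.0853
```

Run:
```python
from h import *
s=snap('scene');t=snap('top')
for s,n,(a,b,c,d) in [(s,'sc1',(185,275,200,300)),(t,'tp1',(170,245,365,455))]:
    im=cv2.cvtColor(s['pixels'],cv2.COLOR_RGB2BGR)[a:b,c:d]
    cv2.imwrite('pics/%s.png'%n,cv2.resize(im,None,fx=6,fy=6,interpolation=cv2.INTER_CUBIC))
def proj(s,p):
    T=np.linalg.inv(s['cam_to_world']);q=T@np.append(p,1);K=s['intrinsics']
    return K[0,0]*q[0]/-q[2]+K[0,2],-K[1,1]*q[1]/-q[2]+K[1,2]
S=arm.state();print(S['position'],S['tool_rot'])
for n in ['scene','top']: print(n,proj(load(n),S['position']))
```

```text
[ 0.46614809 -0.19635522  0.11695672] [-3.14150907e+00  2.69523924e-03  2.62001212e+00]
scene (np.float64(241.47243193772098), np.float64(211.8108938208754))
top (np.float64(411.4931487746154), np.float64(220.10889593234597))
```

View pics/sc1.png

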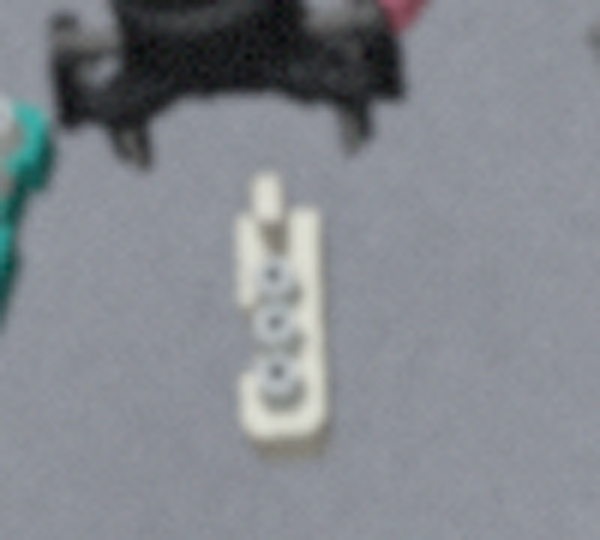

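View pics/tp1.png

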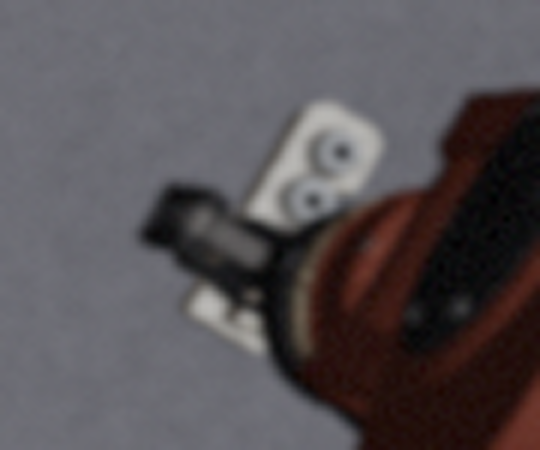

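The scene view shows the finger tips at about (223,212) and (259,209), either side of the handle at about (244,217). The scene view puts the tool about 2 mm too far forward and 1–3 mm right of the handle (the top view disagrees on the sideways part), so I'll correct while descending.

Request:
step_arm(steps=[[[0,0,0],[0.1,0.1,1],0],[[0,0,0],[0.1,0,1],0],[[0,0,0],[0,0,0],0],[[0,0,0],[0,0,0],0],[[0,0,0],[0,0,0],0]])

```text
time_s: 4.7
position: [0.4642, -0.1937, 0.0955]
tool_rot: [3.142, 0.0, 2.621]
ft_force: [0.7, 0.0, 1.4]
width: 0.0856
```

Request:
step_arm(steps=[[[0,0,0],[0,0,2],0],[[0,0,0],[0,0,2],0],[[0,0,0],[0,0,1],0],[[0,0,0],[0,0,0.4],0],[[0,0,0],[0,0,0],0],[[0,0,0],[0,0,0],0]])

```text
time_s: 5.45
position: [0.4644, -0.1938, 0.0419]
tool_rot: [-3.142, 0.001, 2.621]
ft_force: [0.2, -1.1, 0.3]
width: 0.0856
```

Request:
step_arm(steps=[[[0,0,0],[0,0,0],0.5],[[0,0,0],[0,0,0],0.65],[[0,0,0],[0,0,0],0.75],[[0,0,0],[0,0,0],0.85],[[0,0,0],[0,0,0],1],[[0,0,0],[0,0,0],1],[[0,0,0],[0,0,0],1],[[0,0,0],[0,0,0],1]], newtons=50)

```text
time_s: 6.45
position: [0.464, -0.1937, 0.0414]
tool_rot: [-3.141, 0.0, 2.621]
ft_force: [-1.2, 0.5, 3.3]
width: 0.0112
```

Gripped: the opening is 11.2 mm on the 12 mm handle. Now lifting, then turning to the lane's yaw.

Request:
step_arm(steps=[[[0,0,0],[0,0,-1],1],[[0,0,0],[0,0,-2],1],[[0,0,0],[0,0,-2.5],1],[[0,0,0],[0,0,-2.5],1],[[0,0,-0.128],[0,0,-1],1],[[0,0,-0.128],[0,0,0],1],[[0,0,-0.1285],[0,0,0],1],[[0,0,0],[0,0,0],1],[[0,0,0],[0,0,0],1]])

```text
time_s: 7.58
position: [0.4639, -0.1934, 0.1314]
tool_rot: [3.141, -0.0, 3.003]
ft_force: [-0.1, -0.1, -4.1]
width: 0.0115
```

Request:
step_arm(steps=[[[0,0,0],[0.3,1.5,0],1],[[0,0,0],[0.5,3,0],1],[[0,0,0],[0.5,3,0],1],[[0,0,0],[0.5,3,0],1],[[0,0,0],[0.5,3,0],1],[[0,0,0],[0.5,3,0],1],[[0,0,0],[0.5,3,0],1],[[0,0,0],[0.5,2.5,0],1],[[0,0,0],[0.3,1.1,0],1],[[0,0,0],[0,0,0],1],[[0,0,0],[0,0,0],1],[[0,0,0],[0,0,0],1]])

```text
time_s: 9.07
position: [0.4549, 0.0402, 0.1313]
tool_rot: [-3.141, 0.0, 3.004]
ft_force: [0.7, -0.3, -3.7]
width: 0.0114
```

Request:
step_arm(steps=[[[0,0,0],[0,0,1.5],1],[[0,0,0],[0,0,1.5],1],[[0,0,0],[0,0,1.3],1],[[0,0,0],[0,0,0],1],[[0,0,0],[0,0,0],1],[[0,0,0],[0,0,0],1]])

```text
time_s: 9.82
position: [0.4552, 0.0408, 0.0888]
tool_rot: [3.141, 0.001, 3.005]
ft_force: [-0.5, -0.2, -2.8]
width: 0.0112
```

Run:
```python
from h import *
a=snap('scene');t=snap('top')
for s,n,(a,b,c,d) in [(a,'sc2',(150,280,260,420)),(t,'tp2',(100,230,270,400))]:
    im=cv2.cvtColor(s['pixels'],cv2.COLOR_RGB2BGR)[a:b,c:d]
    cv2.imwrite('pics/%s.png'%n,cv2.resize(im,None,fx=4.6,fy=4.6,interpolation=cv2.INTER_CUBIC))
S=arm.state();print(S['position'],S['tool_rot'],S['ft_force'])
```

```text
[0.45508178 0.0408444  0.08870947] [3.14158761e+00 8.03904889e-04 3.00548849e+00] [ 0.04830585 -0.00543164 -3.15697714]
```

View pics/sc2.png

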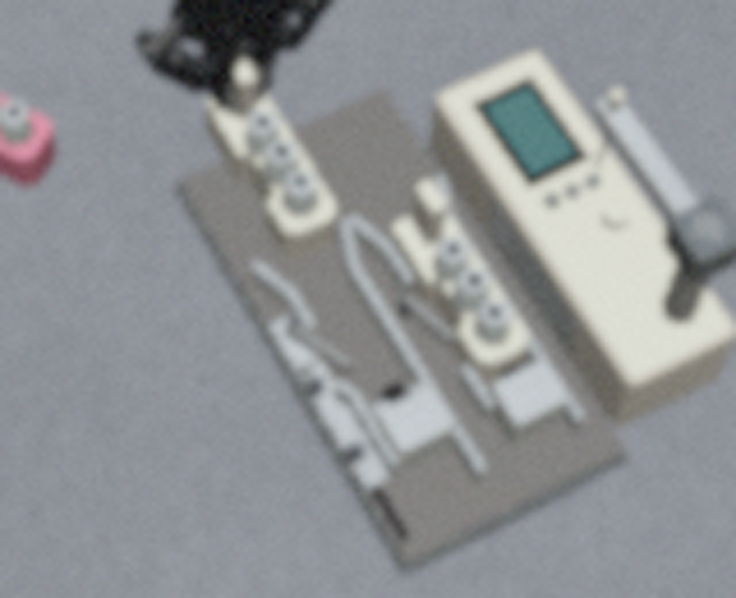

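View pics/tp2.png

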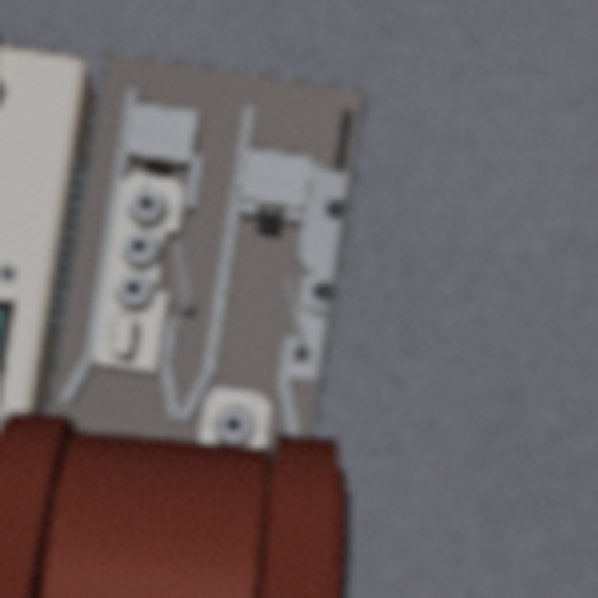

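Run:
```python
from h import *
s=load('scene');P=cloud(s).reshape(-1,3);th=np.radians(-7.8);R=np.array([[np.cos(th),-np.sin(th)],[np.sin(th),np.cos(th)]])
q=(P[:,:2]*1000-[600,40])@R;z=P[:,2]
k=(abs(q[:,1]+18)<35)&(q[:,0]>-170)&(q[:,0]<-30)&(z>.077)&(z<.0915)
print(k.sum(),np.median(z[k]),cv2.minAreaRect(q[k].astype(np.float32)))
for x in range(-160,-40,10):
    kk=k&(q[:,0]>=x)&(q[:,0]<x+10);print(x,np.round(np.sort(q[kk,1])).astype(int).tolist())
t=load('top');P=cloud(t).reshape(-1,3)
q=(P[:,:2]*1000-[600,40])@R;z=P[:,2]
k=(abs(q[:,1]+20)<35)&(q[:,0]>-75)&(q[:,0]<-30)&(z>.070)&(z<.0915)
print('top');
for x in range(-75,-40,5):
    kk=k&(q[:,0]>=x)&(q[:,0]<x+5);print(x,np.round(np.sort(q[kk,1])).astype(int).tolist())
# tool in q
p=arm.state()['position'];print((p[:2]*1000-[600,40])@R)
```

```text
215 0.08397635542440529 ((-99.3837890625, -16.44488525390625), (37.047332763671875, 113.78241729736328), 89.66388702392578)
-160 [-34, -33, -32]
-150 [-34, -34, -34, -34, -33, -31, -30, -26]
-140 [-34, -33, -33, -32, -32, -31, -29, -29, -28, -27, -25, -23, -23, -23, -22, -19, -16, -15, -7, -3, -2, -1, -1, 0, 1]
-130 [-34, -34, -33, -32, -31, -30, -30, -29, -28, -28, -26, -25, -24, -23, -22, -21, 1, 2]
-120 [-34, -34, -33, -33, -32, -29, -29, -27, -27, -25, -24, -3, -1, 0, 0]
-110 [-35, -31, -29, -28, -26, -26, -26, -25, -23, -23, -22, -20, -18, -6, -3, 1, 2]
-100 [-28, -28, -26, -24, -2, -2, 0, 2]
-90 [-27, -27, -27, -26, -25, -24, -23, -21, -20, -4, -4, -3, -1, -1, 1]
-80 [-35, -35, -32, -30, -29, -28, -28, -27, -26, -26, -26, -24, -24, -23, 1, 1, 1]
-70 [-34, -34, -33, -33, -33, -31, -31, -30, -30, -27, -27, -26, -25, -6, -5, -3, -2, -2, -1, 0, 1]
-60 [-35, -35, -33, -33, -32, -31, -30, -29, -28, -27, -27, -27, -24, -23, -23, -22, -21, -21, -18, -18, -17, -16, -16, -13, -11, -11, -9, -8, -7, -6, -4, -4, -2, 0, 0, 1]
-50 [-32, -31, -30, -30, -29, -28, -27, -26, -26, -25, -24, -22, -21, -20, -18, -17, -16, -16, -16, -15, -12, -12, -11, -10, -10, -9, -9, -7, -6, -6, -5, -3]
top
-75 [-37, -34, -32, -29, -29, -27, -24, -14, -11, -11, -9, -8, -6, -6, -3, -3]
-70 [-37, -36, -34, -34, -31, -31, -8, -8, -5, -5, -3, -2]
-65 [-38, -36, -35, -33, -33, -31, -30, -9, -7, -7, -5, -4]
-60 [-38, -37, -35, -35, -32, -32, -30, -30, -11, -9, -6, -6, -4, -3]
-55 [-37, -36, -34, -34, -32, -31, -29, -29, -27, -26, -24, -21, -21, -18, -16, -16, -13, -13, -11, -11, -8, -8, -5, -5, -3, -3]
-50 [-33, -33, -31, -30, -28, -28, -26, -25, -23, -23, -22, -20, -20, -18, -17, -15, -15, -13, -12, -10, -10, -8, -7, -5]
-45 [-25, -9]
[-143.6920111   -18.83106892]
```

In the scene view the rack hangs before the lane with its nose at crop ~(300,230), between the flare's rails. Against the lane it sits about 1 mm too far left, so I'll correct that and lower it onto the apron.

Request:
step_arm(steps=[[[0,0,0],[0,-0.09,1],1],[[0,0,0],[0,0,1],1],[[0,0,0],[0,0,0.6],1],[[0,0,0],[0,0,0.2],1],[[0,0,0],[0,0,0],1],[[0,0,0],[0,0,0],1]])

```text
time_s: 10.68
position: [0.4548, 0.04, 0.0605]
tool_rot: [3.142, 0.0, 3.005]
ft_force: [-0.1, -0.9, -4.1]
width: 0.0115
```

Request:
step_arm(steps=[[[0,0,0],[0,0,0.1],1],[[0,0,0],[0,0,0.1],1],[[0,0,0],[0,0,0],1]])

```text
time_s: 11.05
position: [0.4546, 0.0399, 0.0583]
tool_rot: [-3.142, -0.0, 3.005]
ft_force: [0.8, 0.4, -2.4]
width: 0.0114
```

Request:
step_arm(steps=[[[0,0,0],[0,0,0.05],1],[[0,0,0],[0,0,0],1],[[0,0,0],[0,0,0],1]])

```text
time_s: 11.42
position: [0.4546, 0.04, 0.0578]
tool_rot: [3.142, 0.0, 3.005]
ft_force: [-0.8, 0.1, -4.0]
width: 0.0114
```

Request:
step_arm(steps=[[[0,0,0],[0,0,0.04],1],[[0,0,0],[0,0,0],1],[[0,0,0],[0,0,0],1]])

```text
time_s: 11.8
position: [0.4547, 0.0399, 0.0574]
tool_rot: [3.142, 0.0, 3.005]
ft_force: [0.5, 0.4, -2.7]
width: 0.0116
```

Request:
step_arm(steps=[[[0,0,0],[0,0,0.04],1],[[0,0,0],[0,0,0],1],[[0,0,0],[0,0,0],1]])

```text
time_s: 12.18
position: [0.4548, 0.0399, 0.0574]
tool_rot: [3.142, 0.001, 3.005]
ft_force: [-2.0, 0.8, 5.1]
width: 0.0116
```

Request:
step_arm(steps=[[[0,0,0],[0,0,0.04],1],[[0,0,0],[0,0,0],1],[[0,0,0],[0,0,0],1]])

```text
time_s: 12.55
position: [0.455, 0.0399, 0.0574]
tool_rot: [3.142, 0.001, 3.005]
ft_force: [-4.2, -0.5, 12.9]
width: 0.0112
```

The rack touches the floor at TCP z = 0.0574. I'll ease off the down-force and start sliding (-x in tool axes is into the lane).

Request:
step_arm(steps=[[[0,0,0],[0,0,-0.06],1],[[0,0,0],[-0.3,0,0],1],[[0,0,0],[-0.5,0,0],1],[[0,0,0],[-0.5,0,0],1]])

```text
time_s: 13.05
position: [0.4679, 0.0382, 0.0574]
tool_rot: [3.141, 0.0, 3.005]
ft_force: [-1.9, -0.2, 5.9]
width: 0.0117
```

Request:
step_arm(steps=[[[0,0,0],[-0.4,0,0],1],[[0,0,0],[-0.4,0,0],1]])

```text
time_s: 13.3
position: [0.4759, 0.0371, 0.0574]
tool_rot: [3.142, 0.0, 3.005]
ft_force: [-1.9, 0.5, 6.4]
width: 0.0112
```

Request:
step_arm(steps=[[[0,0,0],[-0.4,0,0],1],[[0,0,0],[-0.4,0,0],1]])

```text
time_s: 13.55
position: [0.4837, 0.036, 0.0574]
tool_rot: [3.141, 0.0, 3.005]
ft_force: [-2.2, 0.4, 6.1]
width: 0.0116
```

Request:
step_arm(steps=[[[0,0,0],[-0.3,0,-0.03],1],[[0,0,0],[-0.4,0,0],1]])

```text
time_s: 13.8
position: [0.4904, 0.0351, 0.0574]
tool_rot: [3.142, -0.0, 3.005]
ft_force: [-2.1, -0.9, 1.4]
width: 0.0113
```

Request:
step_arm(steps=[[[0,0,0],[-0.4,0,0],1],[[0,0,0],[-0.4,0,0],1]])

```text
time_s: 14.05
position: [0.4984, 0.034, 0.0574]
tool_rot: [3.142, -0.0, 3.005]
ft_force: [-0.8, -0.6, 0.2]
width: 0.0111
```

Request:
step_arm(steps=[[[0,0,0],[-0.4,0,0],1],[[0,0,0],[-0.4,0,0],1]])

```text
time_s: 14.3
position: [0.5063, 0.0329, 0.0574]
tool_rot: [-3.142, -0.0, 3.005]
ft_force: [-0.3, 0.3, -0.7]
width: 0.0118
```

Request:
step_arm(steps=[[[0,0,0],[-0.3,0,0],1],[[0,0,0],[-0.3,0,0],1]])

```text
time_s: 14.55
position: [0.5122, 0.0321, 0.0574]
tool_rot: [3.142, -0.0, 3.005]
ft_force: [-0.7, -0.8, -1.3]
width: 0.0115
```

Request:
step_arm(steps=[[[0,0,0],[-0.3,0,0],1],[[0,0,0],[-0.3,0,0],1]])

```text
time_s: 14.8
position: [0.5182, 0.0312, 0.0575]
tool_rot: [3.142, -0.0, 3.005]
ft_force: [0.1, 0.6, -1.3]
width: 0.0111
```

Request:
step_arm(steps=[[[0,0,0],[-0.3,0,0],1],[[0,0,0],[-0.3,0,0],1]])

```text
time_s: 15.05
position: [0.5236, 0.031, 0.0574]
tool_rot: [3.141, -0.001, 3.006]
ft_force: [-3.2, 3.4, 0.9]
width: 0.0116
```

Request:
step_arm(steps=[[[0,0,0],[-0.2,0,0],1],[[0,0,0],[-0.2,0,0],1]])

```text
time_s: 15.3
position: [0.5277, 0.0303, 0.0575]
tool_rot: [3.141, -0.001, 3.006]
ft_force: [-4.4, 4.1, 0.5]
width: 0.0115
```

The catch has begun to ride on the rack (side force +4 N), where the picture predicted. I'll go on in smaller steps.

Request:
step_arm(steps=[[[0,0,0],[-0.2,0,0],1],[[0,0,0],[-0.2,0,0],1]])

```text
time_s: 15.55
position: [0.5317, 0.0299, 0.0575]
tool_rot: [3.141, -0.001, 3.006]
ft_force: [-3.2, 4.6, 0.2]
width: 0.0113
```

Request:
step_arm(steps=[[[0,0,0],[-0.2,0,0],1],[[0,0,0],[-0.2,0,0],1]])

```text
time_s: 15.8
position: [0.536, 0.0294, 0.0575]
tool_rot: [3.14, 0.0, 3.006]
ft_force: [-0.4, 5.4, -1.9]
width: 0.0115
```

Request:
step_arm(steps=[[[0,0,0],[-0.2,0,0],1],[[0,0,0],[-0.2,0,0],1]])

```text
time_s: 16.05
position: [0.5401, 0.0288, 0.0575]
tool_rot: [3.141, 0.0, 3.006]
ft_force: [-0.3, 5.0, -1.0]
width: 0.0117
```

Request:
step_arm(steps=[[[0,0,0],[-0.2,0,0],1],[[0,0,0],[-0.2,0,0],1]])

```text
time_s: 16.3
position: [0.5441, 0.0283, 0.0575]
tool_rot: [3.141, 0.0, 3.006]
ft_force: [-1.0, 4.2, -1.1]
width: 0.0116
```

Request:
step_arm(steps=[[[0,0,0],[-0.15,0,0],1],[[0,0,0],[-0.15,0,0],1]])

```text
time_s: 16.55
position: [0.547, 0.0279, 0.0575]
tool_rot: [3.141, 0.0, 3.006]
ft_force: [-0.3, 4.9, -1.3]
width: 0.0114
```

Request:
step_arm(steps=[[[0,0,0],[-0.1,0,0],1],[[0,0,0],[-0.1,0,0],1]])

```text
time_s: 16.8
position: [0.5489, 0.0276, 0.0575]
tool_rot: [3.141, 0.0, 3.006]
ft_force: [-1.0, 4.6, -1.3]
width: 0.0116
```

Request:
step_arm(steps=[[[0,0,0],[-0.1,0,0],1],[[0,0,0],[-0.1,0,0],1]])

```text
time_s: 17.05
position: [0.551, 0.0273, 0.0575]
tool_rot: [3.141, 0.0, 3.006]
ft_force: [0.2, 4.7, -1.5]
width: 0.0112
```

Request:
step_arm(steps=[[[0,0,0],[-0.1,0,0],1],[[0,0,0],[0,0,0],1]])

```text
time_s: 17.3
position: [0.5521, 0.0272, 0.0575]
tool_rot: [3.141, 0.0, 3.006]
ft_force: [0.5, 5.8, -1.8]
width: 0.0111
```

Request:
step_arm(steps=[[[0,0,0],[-0.1,0,0],1],[[0,0,0],[-0.05,0,0],1]])

```text
time_s: 17.55
position: [0.5526, 0.0271, 0.0574]
tool_rot: [3.141, -0.001, 3.006]
ft_force: [-5.0, 5.8, 1.5]
width: 0.0115
```

Request:
step_arm(steps=[[[0,0,0],[-0.1,0,0],1],[[0,0,0],[-0.05,0,0],1]])

```text
time_s: 17.8
position: [0.5538, 0.0269, 0.0574]
tool_rot: [3.141, -0.002, 3.006]
ft_force: [-5.2, 5.8, 3.6]
width: 0.0115
```

Request:
step_arm(steps=[[[0,0,0],[-0.05,0,0],1],[[0,0,0],[-0.05,0,0],1]])

```text
time_s: 18.05
position: [0.5546, 0.0268, 0.0574]
tool_rot: [3.141, -0.002, 3.006]
ft_force: [-6.2, 7.3, 3.8]
width: 0.0115
```

Request:
step_arm(steps=[[[0,0,0],[-0.05,0,0],1],[[0,0,0],[-0.05,0,0],1]])

```text
time_s: 18.3
position: [0.5555, 0.0267, 0.0574]
tool_rot: [3.141, -0.002, 3.006]
ft_force: [-7.4, 6.4, 4.7]
width: 0.0116
```

The ejector made contact near TCP x = 0.5525, so the snap should come at about 0.558. I'll go on at 0.5 mm or less per row.

Request:
step_arm(steps=[[[0,0,0],[-0.05,0,0],1],[[0,0,0],[-0.05,0,0],1]])

```text
time_s: 18.55
position: [0.5562, 0.0266, 0.0574]
tool_rot: [3.141, -0.003, 3.006]
ft_force: [-8.5, 7.2, 6.3]
width: 0.0113
```

Request:
step_arm(steps=[[[0,0,0],[-0.05,0,0],1],[[0,0,0],[0,0,0],1]])

```text
time_s: 18.8
position: [0.5568, 0.0266, 0.0575]
tool_rot: [3.141, -0.003, 3.006]
ft_force: [-6.9, 5.8, 5.5]
width: 0.0117
```

Request:
step_arm(steps=[[[0,0,0],[-0.05,0,0],1],[[0,0,0],[0,0,0],1]])

```text
time_s: 19.05
position: [0.5572, 0.0265, 0.0575]
tool_rot: [3.141, -0.003, 3.006]
ft_force: [-8.7, 5.3, 5.2]
width: 0.0111
```

Request:
step_arm(steps=[[[0,0,0],[-0.05,0,0],1],[[0,0,0],[0,0,0],1]])

```text
time_s: 19.3
position: [0.5578, 0.026, 0.0574]
tool_rot: [3.142, -0.002, 3.006]
ft_force: [-7.3, 3.8, 4.6]
width: 0.0117
```

Request:
step_arm(steps=[[[0,0,0],[-0.05,0,0],1],[[0,0,0],[0,0,0],1]])

```text
time_s: 19.55
position: [0.5582, 0.0258, 0.0574]
tool_rot: [-3.141, -0.003, 3.006]
ft_force: [-8.5, 4.1, 5.0]
width: 0.0116
```

Request:
step_arm(steps=[[[0,0,0],[-0.03,0,0],1],[[0,0,0],[0,0,0],1]])

```text
time_s: 19.8
position: [0.5583, 0.0257, 0.0574]
tool_rot: [-3.141, -0.003, 3.006]
ft_force: [-8.6, 3.0, 5.7]
width: 0.0115
```

Run:
```python
from h import *
S=arm.state();print(S['position'],S['tool_rot'],S['ft_force'],S['ft_torque'])
s=snap('scene')
im=cv2.cvtColor(s['pixels'],cv2.COLOR_RGB2BGR)[185:255,295:395]
cv2.imwrite('pics/sc3.png',cv2.resize(im,None,fx=7.5,fy=7.5,interpolation=cv2.INTER_CUBIC))
```

```text
[0.55830995 0.02572702 0.05743247] [-3.14136339e+00 -2.83756930e-03  3.00551493e+00] [-8.59728146  3.02778047  5.68942281] [0.82913961 1.44173559 0.19454506]
```

View pics/sc3.png

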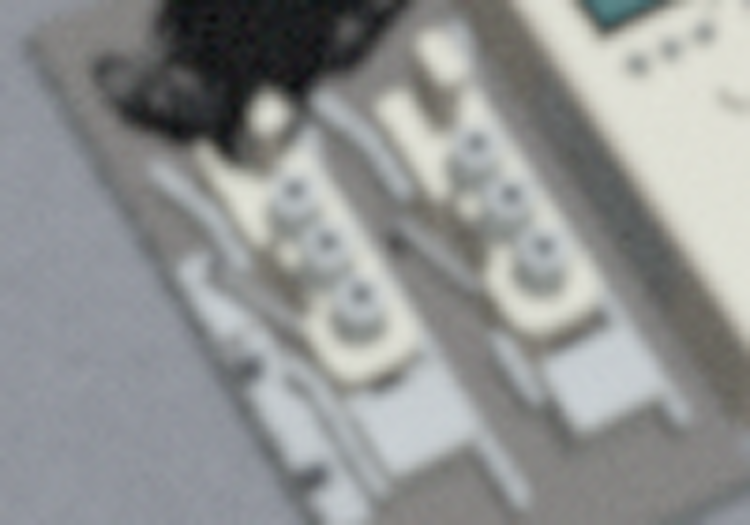

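The pawl's tip, at about crop (303,333), seems to sit in the notch at its front wall, just as on the left rack. The side force fell from about 6 to 3 N near x = 0.5578. I'll go a little deeper, then pull back gently to test the catch.

Request:
step_arm(steps=[[[0,0,0],[-0.04,0,0],1],[[0,0,0],[-0.04,0,0],1],[[0,0,0],[0,0,0],1]])

```text
time_s: 20.23
position: [0.559, 0.0256, 0.0574]
tool_rot: [-3.141, -0.003, 3.005]
ft_force: [-10.0, 3.3, 7.1]
width: 0.0114
```

Request:
step_arm(steps=[[[0,0,0],[0.05,0,0],1],[[0,0,0],[0.05,0,0],1],[[0,0,0],[0,0,0],1]])

```text
time_s: 20.6
position: [0.5587, 0.0256, 0.0574]
tool_rot: [-3.141, -0.002, 3.005]
ft_force: [-5.8, 2.2, 4.4]
width: 0.0117
```

Request:
step_arm(steps=[[[0,0,0],[0.05,0,0],1],[[0,0,0],[0.05,0,0],1],[[0,0,0],[0,0,0],1]])

```text
time_s: 20.98
position: [0.5579, 0.0257, 0.0574]
tool_rot: [-3.141, -0.002, 3.005]
ft_force: [-5.6, 2.7, 2.6]
width: 0.0117
```

Request:
step_arm(steps=[[[0,0,0],[0.05,0,0],1],[[0,0,0],[0.05,0,0],1],[[0,0,0],[0,0,0],1]])

```text
time_s: 21.35
position: [0.5572, 0.0258, 0.0574]
tool_rot: [-3.141, -0.001, 3.005]
ft_force: [-5.3, 1.5, 1.5]
width: 0.0116
```

Request:
step_arm(steps=[[[0,0,0],[0.05,0,0],1],[[0,0,0],[0,0,0],1]])

```text
time_s: 21.6
position: [0.5572, 0.0258, 0.0574]
tool_rot: [-3.141, -0.0, 3.005]
ft_force: [-2.8, 1.4, -0.2]
width: 0.0117
```

Request:
step_arm(steps=[[[0,0,0],[0.05,0,0],1],[[0,0,0],[0,0,0],1]])

```text
time_s: 21.85
position: [0.5571, 0.0258, 0.0575]
tool_rot: [-3.141, 0.001, 3.005]
ft_force: [0.1, 0.5, -3.2]
width: 0.0114
```

Request:
step_arm(steps=[[[0,0,0],[0.05,0,0],1],[[0,0,0],[0,0,0],1]])

```text
time_s: 22.1
position: [0.5569, 0.0258, 0.0575]
tool_rot: [-3.141, 0.001, 3.005]
ft_force: [2.7, 0.1, -5.7]
width: 0.0113
```

The catch holds: pulling back, the rack stays at about 0.557 while the force turns to +2.7 N. I'll relax the pull, let go with a partial opening and rise.

Request:
step_arm(steps=[[[0,0,0],[-0.05,0,0.03],1],[[0,0,0],[0,0,0],1],[[0,0,0],[0,0,0],0.8],[[0,0,0],[0,0,0],0.7],[[0,0,0],[0,0,0],0.6],[[0,0,0],[0,0,0],0.55],[[0,0,0],[0,0,0],0.55],[[0,0,0],[0,0,0],0.55]])

```text
time_s: 23.1
position: [0.5568, 0.026, 0.0572]
tool_rot: [-3.142, 0.0, 3.005]
ft_force: [0.3, 0.4, -0.3]
width: 0.0382
```

Request:
step_arm(steps=[[[0,0,0],[0,0,-0.5],0.55],[[0,0,0],[0,0,-1],0.55],[[0,0,0],[0,0,-2],0.55],[[0,0,0],[0,0,-4],0.55],[[0,0,0],[0,0,-4],0.55],[[0,0,0],[0,0,-4],0.55],[[0,0,0],[2,0,-2],0.55],[[0,0,0],[4,0,0],0.55],[[0,0,0],[5,0,0],0.55],[[0,0,0],[5,0,0],0.55],[[0,0,0],[3,0,0],0.55],[[0,0,0],[0,0,0],0.55],[[0,0,0],[0,0,0],0.55]])

```text
time_s: 24.72
position: [0.3695, 0.0517, 0.2329]
tool_rot: [3.141, 0.002, 3.005]
ft_force: [-0.0, 0.5, 0.2]
width: 0.0383
```

Run:
```python
from h import *
S=arm.state();print(S['position'],S['ft_force'])
a=snap('scene');t=snap('top');save(t,'tpfull.png')
for s,n,(a,b,c,d) in [(a,'sc4',(165,265,295,395)),(t,'tp4',(100,200,270,360))]:
    im=cv2.cvtColor(s['pixels'],cv2.COLOR_RGB2BGR)[a:b,c:d]
    cv2.imwrite('pics/%s.png'%n,cv2.resize(im,None,fx=6,fy=6,interpolation=cv2.INTER_CUBIC))
th=np.radians(-7.8);R=np.array([[np.cos(th),-np.sin(th)],[np.sin(th),np.cos(th)]])
for n in ['top','scene']:
    s=load(n);P=cloud(s).reshape(-1,3);q=(P[:,:2]*1000-[600,40])@R;z=P[:,2]
    k=(abs(q[:,1]+19)<24)&(q[:,0]>-75)&(q[:,0]<57)&(z>.046)&(z<.0605)
    print(n,k.sum(),cv2.minAreaRect(q[k].astype(np.float32)))
```

```text
[0.36951217 0.05165764 0.23292854] [-0.03286105  0.49247715  0.15310363]
top 332 ((1.6212310791015625, -21.008087158203125), (110.24121856689453, 35.95594787597656), 0.3123515844345093)
scene 249 ((1.4591789245605469, -17.5598201751709), (110.88208770751953, 38.00520706176758), 0.34107398986816406)
```

View pics/sc4.png

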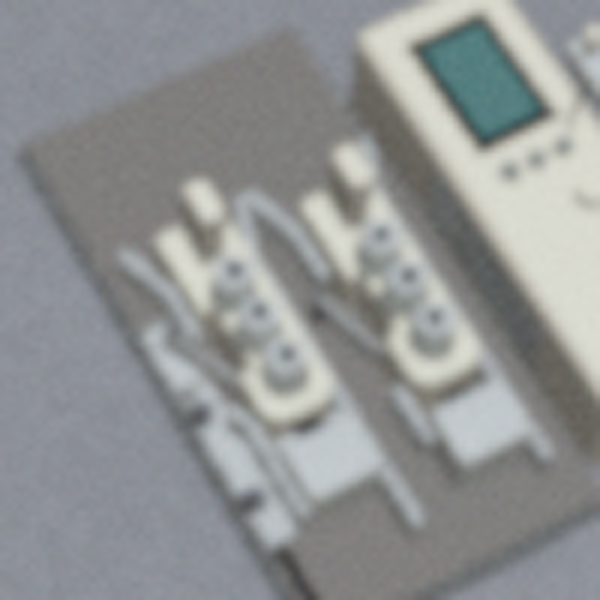

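View pics/tp4.png

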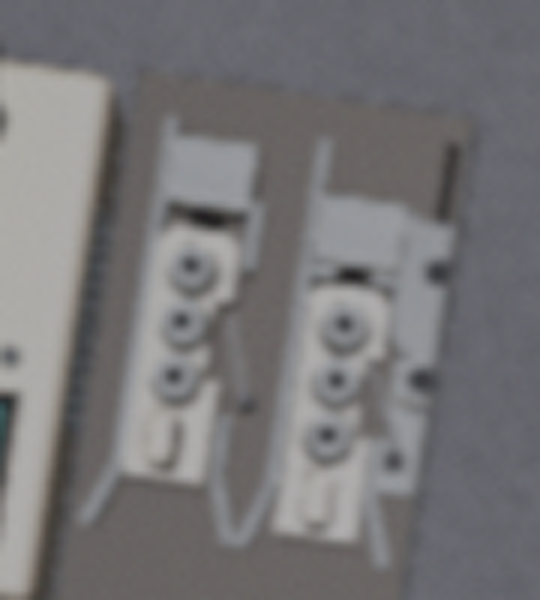

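Both views show the rack seated like the left one. Its nose is just short of the end block, with the ejector pressed in at scene crop ~(305,425). The pawl lies in the notch, and the rack stayed put after release. Handing in.

```bash
python3 -c "
from cell import arm
print(arm.job_done())"
```

```text
the job is handed in; nothing more can be done
None
```

The vial rack is loaded in the empty lane, held by the catch and released, and the job is handed in. The robot's clock read about 25 s of the 64 s allowed.

I gripped the rack by its handle, stood it on the apron at the lane's mouth with its nose leading, and slid it in.

- **Feel for the click:** The catch began to ride on the rack, and then the ejector made contact. At the snap the side force fell from about 6 N to 3 N. I saw no sharp single click, because the drop spread over two or three readings.
- **Catch test:** I pulled back gently. The rack stayed within about 0.3 mm while the force turned from -5 N to +2.7 N, so the catch was holding it before I let go.
- **Forces:** The highest reading along the lane was about 10 N, well under the 25 N ramming limit. I only read the force every two or three steps. Setting the rack down briefly pressed it on the apron with about 13 N.
- **Final pictures:** After release both cameras show the rack straight in the lane, seated like the left rack, with the pawl in its notch. I touched nothing else. The other rack looks unmoved in these views, but I did not re-measure the bottle, jar, foam stand or the left rack afterwards.
- **Disagreement:** The two cameras differ by about 3 mm sideways. I used their average and compared the rack with the lane within each camera, and the rack entered with almost no side force.

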